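# Set the hold-down clamps on an injection pump bracket

### The job

The pump on its bracket has to be clamped down to the slotted bed plate on the side facing you, as it already is on the far side. For every T-bolt standing on the bench: run its head into a free T-slot from the open end, drop a clamp strap over its stud so that it lies flat on the support nut with the toe pointing straight at the bracket, then slide bolt and strap together along the slot, the toe passing under the saddle and over the foot, until you feel the nut come fully home in its notch (a strap will not go on any more once the bolt is home). Leave them standing ready for the top nuts, do not knock the bracket or pump with the gripper, and leave the other things on the bench where they are.

Things in the scene. Friction and masses are not known exactly. Their poses are not given: they have to be found in the camera images.
- bed_plate: Dark cast-iron plate fixed on the bench, 320 (x) x 290 (y) x 40 mm high; origin: centre of its underside. Three T-slots run along its x at y = 90, 0, -90 mm, open at the -x end (robot's side). Throat 22 mm wide, z = 28 to 40, over a cavity 42 mm wide, z = 12 to 28, for a bolt's head. Oiled; a bolt pushed high up may lean and bind: grip its stud firmly.
- mouth_1 (a point): Open -x end of T-slot 1 of the bed plate (at y = 90 mm on the plate), on the slot's centre line at its floor, 12 mm above the bench. x points into the slot, towards the bracket.
- mouth_2 (a point): Open -x end of T-slot 2 of the bed plate (at y = 0 mm on the plate), on the slot's centre line at its floor, 12 mm above the bench. x points into the slot, towards the bracket.
- mouth_3 (a point): Open -x end of T-slot 3 of the bed plate (at y = -90 mm on the plate), on the slot's centre line at its floor, 12 mm above the bench. x points into the slot, towards the bracket.
- bracket: Grey bracket fixed on the plate's top, green pump on it. Axes as the plate's; origin: centre of its underside. Foot: x +-104, y +-140, 24 mm thick, with a notch over each slot in its -x edge, 42 mm wide, 36 deep. Web: x +-15. Saddle (overhang): x +-64, z = 56 to 74. Pump: x = -33 to 86, to z = 224. Far-side clamps: fitted already, fixed, as a pattern.
- seat_1 (a point): Where the origin of a T-bolt in slot 1 lies when its support nut touches the bottom of the notch: slot-floor height, 22 mm short of the saddle's edge, 95 to 120 mm in from mouth_1. 3 mm of play sideways.
- seat_2 (a point): Where the origin of a T-bolt in slot 2 lies when its support nut touches the bottom of the notch: slot-floor height, 22 mm short of the saddle's edge, 95 to 120 mm in from mouth_2. 3 mm of play sideways.
- seat_3 (a point): Where the origin of a T-bolt in slot 3 lies when its support nut touches the bottom of the notch: slot-floor height, 22 mm short of the saddle's edge, 95 to 120 mm in from mouth_3. 3 mm of play sideways.
- bolt_1: T-bolt standing on its head (may be absent). Origin: centre of the head's underside, z up the bolt. Square head 36 x 36 x 12 mm, sides along x and y. Stud: 16 mm across up to z = 112, then a 12 mm end to z = 118. Support nut, fixed on the stud: 36 mm across, z = 42 to 56; the strap lies on its top. 0.4 kg. All T-bolts are alike.
- bolt_2: T-bolt standing on its head (may be absent). Origin: centre of the head's underside, z up the bolt. Square head 36 x 36 x 12 mm, sides along x and y. Stud: 16 mm across up to z = 112, then a 12 mm end to z = 118. Support nut, fixed on the stud: 36 mm across, z = 42 to 56; the strap lies on its top. 0.4 kg. All T-bolts are alike.
- bolt_3: T-bolt standing on its head (may be absent). Origin: centre of the head's underside, z up the bolt. Square head 36 x 36 x 12 mm, sides along x and y. Stud: 16 mm across up to z = 112, then a 12 mm end to z = 118. Support nut, fixed on the stud: 36 mm across, z = 42 to 56; the strap lies on its top. 0.4 kg. All T-bolts are alike.
- strap_1: Black flat clamp strap, 14 mm thick, lying on the bench. Origin: on its underside, on the axis of its 22 mm square through-hole. +x points to the toe: 44 mm wide from x = -50 (square tail) to 40 mm, then a toe 28 mm wide to x = 62. 0.45 kg, balanced near the hole. All three straps are alike; one may be left over.
- strap_2: Black flat clamp strap, 14 mm thick, lying on the bench. Origin: on its underside, on the axis of its 22 mm square through-hole. +x points to the toe: 44 mm wide from x = -50 (square tail) to 40 mm, then a toe 28 mm wide to x = 62. 0.45 kg, balanced near the hole. All three straps are alike; one may be left over.
- strap_3: Black flat clamp strap, 14 mm thick, lying on the bench. Origin: on its underside, on the axis of its 22 mm square through-hole. +x points to the toe: 44 mm wide from x = -50 (square tail) to 40 mm, then a toe 28 mm wide to x = 62. 0.45 kg, balanced near the hole. All three straps are alike; one may be left over.
- toe_1 (a point): Tip of the toe of strap_1, on its underside, 62 mm from the hole's axis.
- toe_2 (a point): Tip of the toe of strap_2, on its underside, 62 mm from the hole's axis.
- toe_3 (a point): Tip of the toe of strap_3, on its underside, 62 mm from the hole's axis.
- nut_tin: Round open steel tin, 90 mm across and 30 mm high, holding hex nuts. Bystander. Origin: centre of its underside.
- valve_holder: Turned steel part standing on end, 32 mm across, 70 mm high. Bystander. Origin: centre of its underside.
- loupe: Brown magnifier, 60 mm across, 36 mm high. Bystander. Origin: centre of its underside.
- screwdriver: Screwdriver lying flat, 200 mm long, yellow handle 26 mm thick. Bystander. Origin: under its middle; handle towards its -x.
- spanner: Open spanner lying flat, 190 mm long. Bystander. Origin: under its middle.
- oil_bottle: White plastic bottle with a red cap, 56 mm across, 150 mm high. Bystander. Origin: centre of its underside.

How it is judged:
By the outcome, as a careful person would: the job done as asked, in the order asked, and still so for the second after the job is handed in, with the robot touching nothing.
Of bolt_1, bolt_2, bolt_3 only 2 to 3 are there at a start; the rules pass over those that are not, and their reading is None.
At some moment in a run one of strap_1, strap_2, strap_3 may be knocked a few centimetres aside while the robot is not near it.
Once in a run the grip may slacken for a moment while it holds something.
It also fails if it takes over 210 s, if anything falls off the work surface, if the arm or the gripper's body presses on something with over 40 N, if the wrist force passes 120 N, or if a joint passes its speed limit or range.

### The arm

A 6-joint arm with a two-finger parallel gripper is mounted at the origin on the work surface. World frame = base frame: x ahead of the robot, y to its left, z up, the work surface at z = 0. Lengths are in m, angles in rad, forces in N, time in s.
With the tool pointing down it reaches from about 0.375 to 0.9 m from the base axis. Payload 3.1 kg.
Tool frame: the origin (TCP) lies between the finger pads; the fingertips stand 22 mm ahead of it and the grasp point (between the pads) lies 3 mm ahead of it; z points along the fingers, y is the line along which they close (so a half turn about z gives the same grasp; the last joint's range is limited). The gripper opens to 87 mm and grips with 3 to 60 N. Pads are 19 mm wide; open, the fingers measure 117 mm over their backs; the gripper's body (75 mm by 190 mm) begins 51 mm behind the grasp point.
Start: joints at [-1.321, 0.527, 1.433, -0, 1.181, -0.178], TCP at [0.26, -0.568, 0.245] pointing down, gripper open.
Joint ranges: [-3.08, 3.08], [-0.75, 2.2], [0.22, 2.44], [-1.43, 4.57], [0, 2.65], [-2.85, 2.85]. Speed limits (rad/s): [2.79, 2.79, 3.14, 3.14, 3.14, 3.14].

### API

Orientations are given as a unit quaternion [x, y, z, w].
In Python, from rig import robot gives the robot as it stands.
- The arm moves only by the tool move_arm, never from a script. Its argument "series" is text: rows parted by semicolons, each of 6 numbers parted by spaces: the shift along the tool's x, y, z in mm, then the turn, a rotation vector about the tool's x, y, z in degrees. In form: dx dy dz ax ay az; .... A call has 1 to 8 rows; each row is the pose to reach, as a shift and turn from the pose commanded when the call began, along the tool's axes at that moment; what a row does not reach only later rows make up. A row lasts 1/12 s, in which the tool goes at most 41.7 mm and 7.16 degrees, less where a joint would pass 70% of its speed; a pose out of reach is approached as far as the arm can. A call with a gripper value outside its range is refused whole. "jaw" is the opening, from 0 (shut) to 1 (fully open), set as the call begins (left out, the last holds). The fingers move at their own pace and stop on an object; "newtons" is the grip in N (left out, the last holds). Time passes only in rows, so rows that repeat a pose let the fingers close. It gives the time, the measured TCP pose, the force, the opening and the grip force at its end, in the units of the state.
- robot.get_obs(): the state, without advancing time (a new reading comes with each control period).
- robot.camera(name): name is "side" or "top" or "wrist"; returns a dict with "img" (384x512x3 uint8, red, green, blue), "mtx" (3x3 intrinsics, pixels), "distortion" ([k1, k2, p1, p2, k3] as OpenCV has them; the pictures are not rectified), "world_to_cam" (4x4, takes a point from world to camera coordinates). Camera axes: x right, y down, z forward; pixel columns grow to the right and rows downward; lengths in m; the calibration is good to about 2 mm. A picture is of the moment at which its call begins. There is no depth.
- robot.hand_in(): hands the job in; it is judged then, once.
Trained networks look in a picture, given as the dict that the camera call returned (one of the last four; its "shot" number tells which), for a name from the list of things; names that differ only in an ending like _2 or _b are one class to them, and where a whole thing is asked for, a point or a joint stands for the part that bears it (a point fixed in the world has none). Each returns a list of dicts, best first, with "p" (0 to 1); they miss things now and then, are a little off and sometimes report something else, mostly with a low value. They report only what shows in the picture. A call takes as long as a camera call.
- robot.search_frame(picture, thing): "xyz" ([x, y, z] in m, in world coordinates, good to about 4 mm: the middle of the surface that is visible of it).
- robot.tip_of(picture, thing): "xyz" ([x, y, z] in m, in world coordinates, good to about 4 mm: a listed point, or the origin of a listed thing).
The state is a dict: "time": time; "q": joint angles; "joint_velocities": joint speeds; "joint_torque": joint torques, N m; "position": TCP position; "tool_rot": TCP orientation; "ft_force": force on the tool from outside, world axes, zero at the start; "moment": the same for the moment, N m; "grip_width": finger opening in m; "grip_force": force on a finger pad.
Only numpy, scipy, OpenCV 4.12 (cv2) and the standard library are available. Lean on these libraries where they do the work, as an engineer would, in place of code of your own. Each camera call takes 0.05 s, during which the arm holds its last target. There are 200 camera calls.

## Working session

There is one attempt and no reset: what is moved stays moved. The work goes in short steps, Python scripts to look and compute and a tool call to move; the robot and the scene stay as the last step left them, time stands still between calls to the robot, and variables do not carry over. Pictures are saved under pics/ and viewed, at most 14 in all, crops included, and the job is handed in when it is done.

Besides the shell and the picture viewer there is one more tool, called as name(argument=value, ...), one argument or row to a line, values as JSON. move_arm: Moves the arm, as the interface text tells. Its arguments: {"type":"object","properties":{"series":{"type":"string"},"jaw":{"type":"number"},"newtons":{"type":"number"}},"required":["series"]}

```bash
mkdir -p pics; cat > h.py <<'E'
from rig import robot
import numpy as np, cv2
from scipy.spatial.transform import Rotation as R
def snap(n,f):
    c=robot.camera(n); cv2.imwrite('pics/'+f+'.png',c['img'][:,:,::-1]); return c
def ray(c,u,v,z):
    # pixel -> world at height z
    p=cv2.undistortPoints(np.array([[[u,v]]],float),c['mtx'],np.array(c['distortion'],float))[0,0]
    T=np.array(c['world_to_cam']); r=T[:3,:3].T; o=-r@T[:3,3]; d=r@np.array([p[0],p[1],1])
    return o+d*(z-o[2])/d[2]
def proj(c,P):
    T=np.array(c['world_to_cam']); 
    return cv2.projectPoints(np.array(P,float).reshape(-1,1,3),cv2.Rodrigues(T[:3,:3])[0],T[:3,3],c['mtx'],np.array(c['distortion'],float))[0][:,0]
def st():
    o=robot.get_obs(); r=R.from_quat(o['tool_rot'])
    print('t',round(o['time'],2),'p',np.round(np.array(o['position'])*1000,1),'\nR',np.round(r.as_matrix(),3).tolist(),'F',np.round(o['ft_force'],1),'w',round(o['grip_width']*1000,1),'gf',o['grip_force'])
    return o
def go(p,o=None):
    # shift in tool axes (mm) to reach world p (m)
    o=o or robot.get_obs(); r=R.from_quat(o['tool_rot'])
    return np.round(r.inv().apply(np.array(p)-np.array(o['position']))*1000,1)
E
python3 - <<'E'
from h import *
o=st()
for n in('top','side'):
    c=snap(n,n+'0')
    for t in ['bolt_1','strap_1','toe_1','mouth_1','mouth_2','mouth_3','seat_1','seat_2','seat_3','bed_plate','bracket','nut_tin','valve_holder','loupe','screwdriver','spanner','oil_bottle']:
        print(n,t,[(np.round(np.array(d['xyz'])*1000).tolist(),round(d['p'],2)) for d in robot.tip_of(c,t)[:4]])
E
```

```text
t 0.0 p [ 259.7 -567.7  243.6] 
R [[0.909, 0.416, -0.001], [0.416, -0.909, 0.002], [0.0, -0.002, -1.0]] F [-0.1  0.9  0.2] w 86.7 gf 0.0
top bolt_1 [([607.0, 308.0, -0.0], 0.76), ([434.0, -294.0, 1.0], 0.55)]
top strap_1 [([605.0, -301.0, -0.0], 0.95), ([468.0, 434.0, 1.0], 0.93), ([461.0, -414.0, -3.0], 0.81), ([606.0, -428.0, 2.0], 0.35)]
top toe_1 [([665.0, -314.0, -2.0], 0.86), ([525.0, 476.0, 0.0], 0.76), ([514.0, -444.0, 4.0], 0.75), ([307.0, 396.0, 0.0], 0.73)]
top mouth_1 [([488.0, 110.0, 10.0], 0.88), ([499.0, 21.0, 14.0], 0.58), ([522.0, -67.0, 12.0], 0.57), ([610.0, 422.0, -2.0], 0.39)]
top mouth_2 [([488.0, 110.0, 10.0], 0.88), ([499.0, 21.0, 14.0], 0.58), ([522.0, -67.0, 12.0], 0.57), ([610.0, 422.0, -2.0], 0.39)]
top mouth_3 [([488.0, 110.0, 10.0], 0.88), ([499.0, 21.0, 14.0], 0.58), ([522.0, -67.0, 12.0], 0.57), ([610.0, 422.0, -2.0], 0.39)]
top seat_1 [([589.0, 127.0, 12.0], 0.76), ([602.0, 42.0, 13.0], 0.59), ([617.0, -52.0, 11.0], 0.57)]
top seat_2 [([589.0, 127.0, 12.0], 0.76), ([602.0, 42.0, 13.0], 0.59), ([617.0, -52.0, 11.0], 0.57)]
top seat_3 [([589.0, 127.0, 1
[... 1297 characters left out ...]
50.0, 9.0], 0.79), ([586.0, 130.0, 13.0], 0.74), ([599.0, 40.0, 14.0], 0.71)]
side seat_2 [([617.0, -50.0, 9.0], 0.79), ([586.0, 130.0, 13.0], 0.74), ([599.0, 40.0, 14.0], 0.71)]
side seat_3 [([617.0, -50.0, 9.0], 0.79), ([586.0, 130.0, 13.0], 0.74), ([599.0, 40.0, 14.0], 0.71)]
side bed_plate [([661.0, 48.0, 2.0], 0.96)]
side bracket [([692.0, 52.0, 37.0], 0.56)]
side nut_tin [([609.0, -426.0, -0.0], 0.67)]
side valve_holder [([611.0, 420.0, -0.0], 0.44)]
side loupe [([323.0, -365.0, -4.0], 0.72), ([588.0, 130.0, 9.0], 0.71)]
side screwdriver [([318.0, 188.0, 2.0], 0.57)]
side spanner [([608.0, -424.0, -1.0], 0.45), ([312.0, 402.0, 2.0], 0.42)]
side oil_bottle [([699.0, 368.0, -1.0], 0.63)]
```

View pics/top0.png

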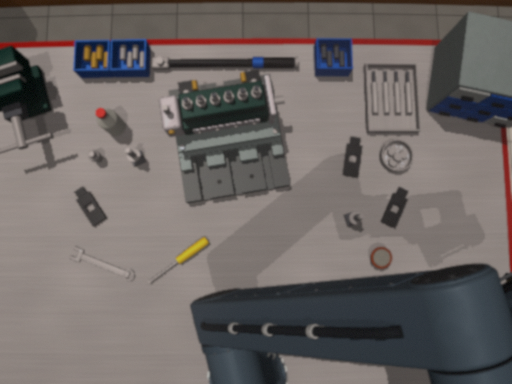

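View pics/side0.png

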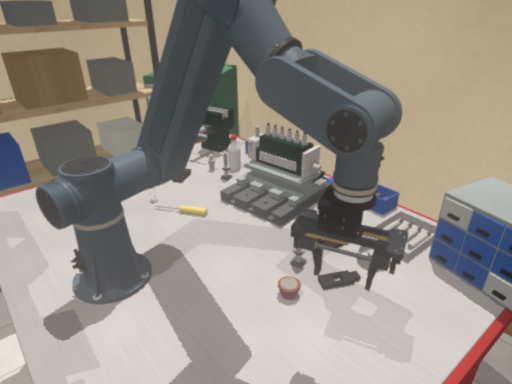

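Top view: two bolts, at px (353,220) and (135,155). Straps at (90,205), (352,157) and (395,207), and plate slots near (190–280,180). The side view agrees with these positions, so I'm starting with the right-hand bolt.

move_arm(
  series="240 -176 -30 0 0 7;271 -176 -30 0 0 14;271 -176 -30 0 0 14;271 -176 -30 0 0 14;271 -176 -30 0 0 14;271 -176 -30 0 0 14;271 -176 -30 0 0 14;271 -176 -30 0 0 14",
  jaw=1,
)

```text
time: 2.47
position: [0.4342, -0.2929, 0.275]
tool_rot: [0.996, 0.093, 0.0, -0.0]
ft_force: [0.3, -0.2, 0.6]
grip_width: 0.0871
grip_force: 0.0
```

```bash
python3 - <<'E'
from h import *
o=st()
c=snap('wrist','w1'); T=np.array(c['world_to_cam']); print('cam',np.round(-T[:3,:3].T@T[:3,3],3),np.round(T[:3,:3],2).tolist(),c['mtx'])
for t in ['bolt_1','strap_1','toe_1']:
    print(t,[(np.round(np.array(d['xyz'])*1000).tolist(),round(d['p'],2)) for d in robot.tip_of(c,t)[:4]])
c=snap('top','t1')
for t in ['mouth_1','seat_1']:
    print(t,[(np.round(np.array(d['xyz'])*1000).tolist(),round(d['p'],2)) for d in robot.tip_of(c,t)[:4]])
i=cv2.resize(c['img'][60:230,150:310],(800,600) if 0 else (640,680))[:600]
cv2.imwrite('pics/t1c.png',cv2.resize(c['img'][85:215,155:305],(690,598),interpolation=cv2.INTER_CUBIC)[:,:,::-1])
E
```

```text
t 2.47 p [ 434.2 -292.9  275. ] 
R [[0.983, 0.184, 0.001], [0.184, -0.983, 0.0], [0.001, -0.0, -1.0]] F [ 0.3 -0.2  0.6] w 87.1 gf 0.0
cam [ 0.508 -0.28   0.415] [[0.18, -0.98, -0.0], [-0.94, -0.18, 0.28], [-0.27, -0.05, -0.96]] [[270.12491093   0.         253.67915074]
 [  0.         270.12491093 190.56115101]
 [  0.           0.           1.        ]]
bolt_1 [([432.0, -292.0, -2.0], 0.81)]
strap_1 [([462.0, -419.0, -2.0], 0.76), ([601.0, -303.0, 0.0], 0.68)]
toe_1 [([514.0, -441.0, -0.0], 0.9), ([517.0, -63.0, 9.0], 0.3)]
mouth_1 [([504.0, 19.0, 14.0], 0.92), ([486.0, 113.0, 10.0], 0.72), ([521.0, -65.0, 12.0], 0.69)]
seat_1 [([590.0, 128.0, 10.0], 0.85), ([618.0, -51.0, 10.0], 0.73), ([319.0, 190.0, -4.0], 0.69), ([604.0, 44.0, 15.0], 0.58)]
```

View pics/w1.png

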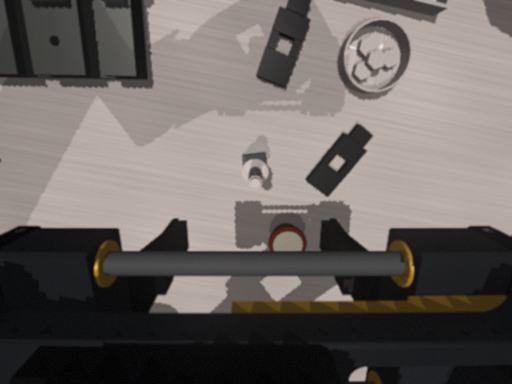

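View pics/t1c.png

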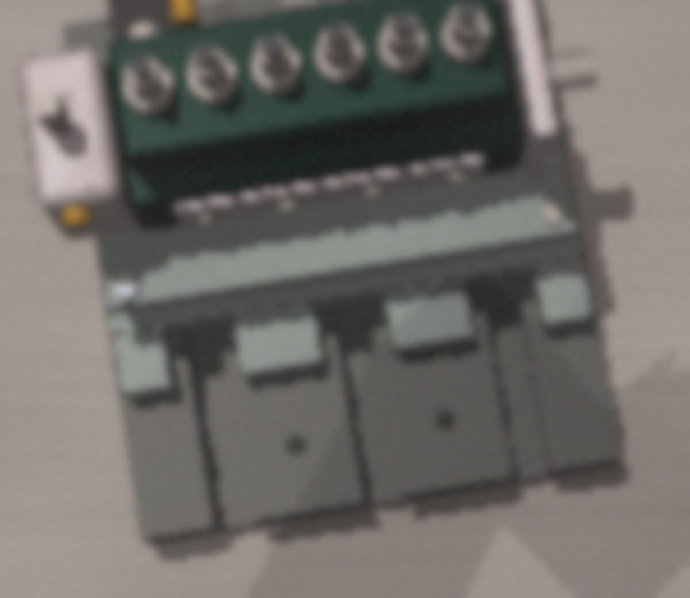

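```bash
python3 - <<'E'
from h import *
c=robot.camera('wrist')
cv2.imwrite('pics/w1c.png',cv2.resize(c['img'][140:200,220:300],(640,480),interpolation=cv2.INTER_CUBIC)[:,:,::-1])
t=robot.camera('top')
a=ray(t,155+150/4.6,85+543/4.6,.04);b=ray(t,155+620/4.6,85+472/4.6,.04);print(a,b,np.degrees(np.arctan2((b-a)[0],-(b-a)[1])),np.linalg.norm(b-a))
L=np.array([[-160,90],[-160,0],[-160,-90],[-60,90],[-60,0],[-60,-90]],float);W=np.array([[487,111.5],[502,22],[521,-65.7],[588.3,128.3],[601.7,42],[617.3,-51]])
l=L-L.mean(0);w=W-W.mean(0);th=np.arctan2((l[:,0]*w[:,1]-l[:,1]*w[:,0]).sum(),(l*w).sum());r=np.array([[np.cos(th),-np.sin(th)],[np.sin(th),np.cos(th)]])
print(np.degrees(th)); print((L@r.T+W.mean(0)-L.mean(0)@r.T).round(1))
E
```

```text
[0.47735821 0.16043854 0.04      ] [ 0.51810418 -0.11833828  0.04      ] 8.315460365084153 0.28173879059338475
9.960284680129247
[[488.1 111.2]
 [503.6  22.5]
 [519.2 -66.1]
 [586.6 128.5]
 [602.1  39.8]
 [617.7 -48.8]]
```

View pics/w1c.png

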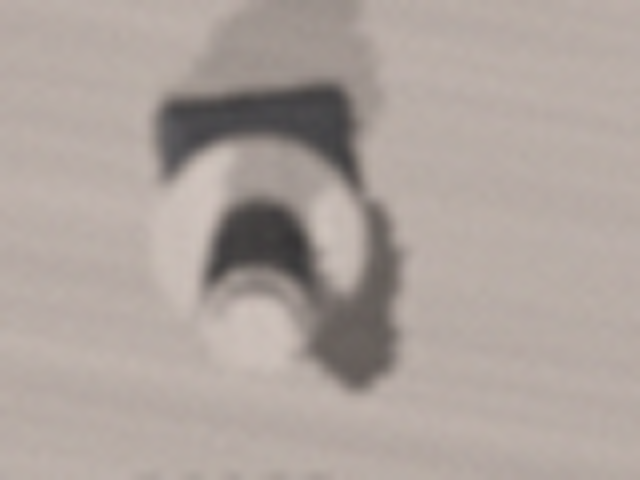

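The close view shows the bolt's head turned about 4° CCW from the tool (crop edge (165,100)–(345,88)). I'll match that turn and descend.

move_arm(
  series="-1.4 1 40 0 0 -4;-1.4 1 80 0 0 -4;-1.4 1 120 0 0 -4;-1.4 1 155 0 0 -4;-1.4 1 180 0 0 -4;-1.4 1 191 0 0 -4;-1.4 1 191 0 0 -4;-1.4 1 191 0 0 -4",
)

```text
time: 3.58
position: [0.4314, -0.2976, 0.0829]
tool_rot: [0.992, 0.126, -0.0, -0.001]
ft_force: [0.2, 0.2, -0.0]
grip_width: 0.0872
grip_force: 0.0
```

move_arm(
  series="0 0 0 0 0 0;0 0 0 0 0 0;0 0 0 0 0 0;0 0 0 0 0 0;0 0 0 0 0 0;0 0 0 0 0 0;0 0 -20 0 0 0;0 0 -20 0 0 0",
  jaw=0,
  newtons=50,
)

```text
time: 4.25
position: [0.4331, -0.2978, 0.1056]
tool_rot: [0.992, 0.127, 0.001, 0.002]
ft_force: [0.2, -0.4, 0.6]
grip_width: 0.0415
grip_force: 0.0
```

move_arm(
  series="0 -2 20 0 0 0;0 -2 20 0 0 0;0 -2 20 0 0 0;0 -2 20 0 0 0;0 -2 20 0 0 0;0 -2 20 0 0 0;0 -2 20 0 0 0;0 -2 20 0 0 0",
)

```text
time: 4.92
position: [0.4314, -0.2948, 0.0835]
tool_rot: [0.992, 0.127, -0.0, -0.0]
ft_force: [0.2, -1.2, -4.5]
grip_width: 0.0149
grip_force: 50.0
```

move_arm(
  series="0 0 -20 0 0 0;0 0 -50 0 0 0;25 -50 -50 0 0 0;40 -85 -50 0 0 2;55 -120 -50 0 0 4.8;70 -155 -50 0 0 4.8;85 -185 -50 0 0 4.8;98 -203 -50 0 0 4.8",
)

```text
time: 5.58
position: [0.4733, -0.0696, 0.1334]
tool_rot: [0.996, 0.086, -0.002, -0.001]
ft_force: [0.0, -0.9, -4.8]
grip_width: 0.0152
grip_force: 50.0
```

move_arm(
  series="0 0 0 0 0 0;0 0 20 0 0 0;0 0 36 0 0 0;0 0 36 0 0 0;0 0 36 0 0 0",
)

```text
time: 6.0
position: [0.4746, -0.0741, 0.0971]
tool_rot: [0.996, 0.085, -0.001, -0.0]
ft_force: [-0.1, -0.0, -3.2]
grip_width: 0.0151
grip_force: 50.0
```

```bash
python3 - <<'E'
from h import *
o=st()
s=robot.camera('side');w=snap('wrist','w2')
for n,c in(('s',s),('w',w)):
  for t in ['bolt_1','mouth_1','mouth_2','seat_1']:
    print(n,t,[(np.round(np.array(d['xyz'])*1000).tolist(),round(d['p'],2)) for d in robot.tip_of(c,t)[:4]])
print(proj(s,[[.475,-.074,.014]]))
u,v=proj(s,[[.5,-.07,.04]])[0].astype(int)
cv2.imwrite('pics/s2c.png',cv2.resize(s['img'][v-55:v+55,u-70:u+70],(763,600),interpolation=cv2.INTER_CUBIC)[:,:,::-1])
E
```

```text
t 6.0 p [474.6 -74.1  97.1] 
R [[0.986, 0.169, -0.002], [0.169, -0.986, 0.001], [-0.002, -0.001, -1.0]] F [-0.1 -0.  -3.2] w 15.1 gf 49.9989116191864
s bolt_1 [([610.0, 302.0, -1.0], 0.58), ([474.0, -78.0, 16.0], 0.55), ([518.0, -67.0, 13.0], 0.3)]
s mouth_1 [([519.0, -65.0, 13.0], 0.89), ([488.0, 111.0, 11.0], 0.82), ([505.0, 25.0, 12.0], 0.68)]
s mouth_2 [([519.0, -65.0, 13.0], 0.89), ([488.0, 111.0, 11.0], 0.82), ([505.0, 25.0, 12.0], 0.68)]
s seat_1 [([618.0, -49.0, 12.0], 0.68), ([312.0, 401.0, -0.0], 0.27)]
w bolt_1 [([478.0, -74.0, 10.0], 0.66)]
w mouth_1 [([518.0, -64.0, 9.0], 0.94), ([489.0, 114.0, 15.0], 0.79), ([504.0, 22.0, 12.0], 0.66)]
w mouth_2 [([518.0, -64.0, 9.0], 0.94), ([489.0, 114.0, 15.0], 0.79), ([504.0, 22.0, 12.0], 0.66)]
w seat_1 [([590.0, 126.0, 13.0], 0.86)]
[[260.1870062 222.6001498]]
```

View pics/w2.png

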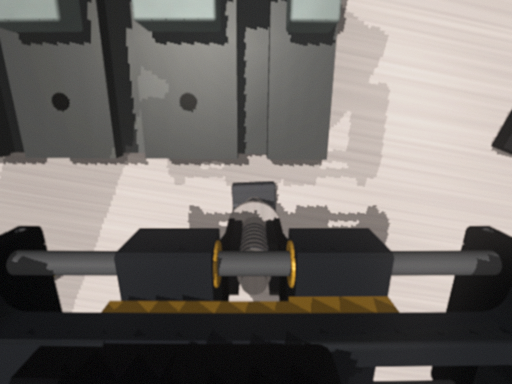

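View pics/s2c.png

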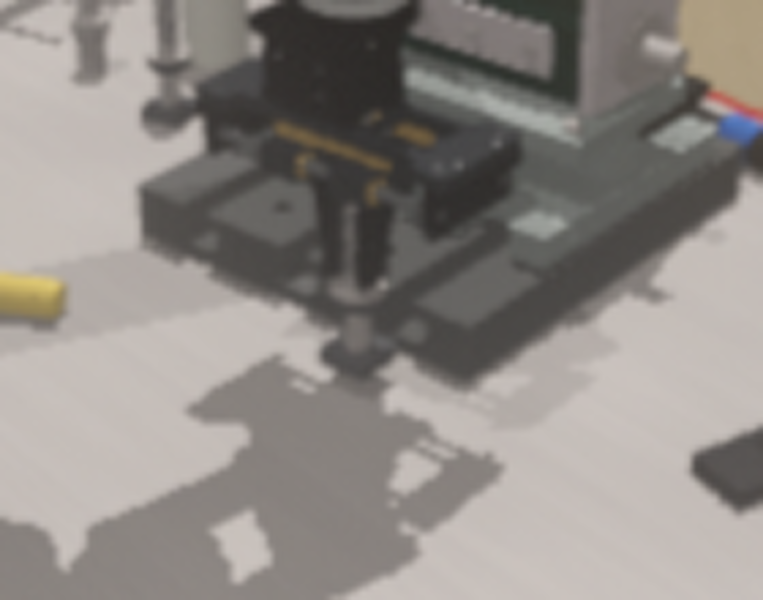

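The wrist view shows the head (px 233–276, row 183) centred on slot 3 (px 239–268) and square to it, so I'm inserting.

move_arm(
  series="10 0 0 0 0 0;20 0 0 0 0 0;26 0 0 0 0 0;30 0 0 0 0 0;34 0 0 0 0 0;38 0 0 0 0 0;42 0 0 0 0 0;45 0 0 0 0 0",
)

```text
time: 7.17
position: [0.52, -0.0661, 0.0975]
tool_rot: [0.996, 0.085, -0.0, -0.0]
ft_force: [0.7, 0.1, -3.8]
grip_width: 0.0151
grip_force: 50.0
```

Head is in without contact; go on to 40 mm inside, set it down and release.

move_arm(
  series="8 0 0 0 0 0;16 0 0 0 0 0;24 0 0 0 0 0;32 0 0 0 0 0;40 0 0 0 0 0;40 0 1 0 0 0;40 0 2 0 0 0;40 0 2 0 0 0",
)

```text
time: 7.83
position: [0.5587, -0.0593, 0.0954]
tool_rot: [0.996, 0.085, -0.0, -0.0]
ft_force: [-0.1, -0.3, -3.1]
grip_width: 0.0151
grip_force: 50.0
```

move_arm(
  series="0 0 0 0 0 0;0 0 0 0 0 0;0 0 0 0 0 0;0 0 0 0 0 0;0 0 0 0 0 0;0 0 0 0 0 0;0 0 0 0 0 0;0 0 -20 0 0 0",
  jaw=0.7,
)

```text
time: 8.5
position: [0.5566, -0.0588, 0.1129]
tool_rot: [0.996, 0.085, -0.003, -0.001]
ft_force: [-0.3, -0.3, 0.3]
grip_width: 0.0577
grip_force: 0.0
```

move_arm(
  series="0 0 -40 0 0 0;0 0 -80 0 0 0;0 0 -120 0 0 0;0 0 -150 0 0 0;0 0 -150 0 0 0",
  jaw=1,
)

```text
time: 8.92
position: [0.563, -0.0604, 0.2728]
tool_rot: [0.996, 0.085, 0.007, 0.003]
ft_force: [0.3, 0.0, -0.1]
grip_width: 0.0839
grip_force: 0.0
```

```bash
python3 - <<'E'
from h import *
o=st()
w=robot.camera('wrist');s=robot.camera('side');t=robot.camera('top')
for n,c in(('w',w),('s',s),('t',t)):
  for k in ['bolt_1','strap_1','toe_1']:
    print(n,k,[(np.round(np.array(d['xyz'])*1000).tolist(),round(d['p'],2)) for d in robot.tip_of(c,k)[:4]])
for p in ([.605,-.302,.135],[.605,-.302,.250]): print(go(p))
E
```

```text
t 8.92 p [563.  -60.4 272.8] 
R [[0.985, 0.17, 0.014], [0.17, -0.985, -0.004], [0.013, 0.007, -1.0]] F [ 0.3  0.  -0.1] w 83.9 gf 0.0
w bolt_1 [([607.0, 304.0, -2.0], 0.83), ([561.0, -56.0, 10.0], 0.78)]
w strap_1 [([606.0, -307.0, -0.0], 0.63)]
w toe_1 [([664.0, -313.0, -2.0], 0.81)]
s bolt_1 [([610.0, 302.0, -1.0], 0.51), ([559.0, -61.0, 9.0], 0.51)]
s strap_1 [([463.0, -420.0, -5.0], 0.75), ([604.0, -304.0, -2.0], 0.65), ([467.0, 438.0, -2.0], 0.45)]
s toe_1 [([667.0, -311.0, 2.0], 0.71), ([521.0, 470.0, 1.0], 0.56)]
t bolt_1 [([607.0, 307.0, -0.0], 0.68), ([564.0, -61.0, 13.0], 0.57)]
t strap_1 [([468.0, 438.0, -1.0], 0.93), ([461.0, -413.0, -1.0], 0.74)]
t toe_1 [([515.0, -443.0, 4.0], 0.96), ([522.0, 475.0, 1.0], 0.7)]
[  4.4 247.  129.7]
[  4.3 246.9  14.7]
```

move_arm(
  series="4 40 0 0 0 0;4 80 0 0 0 6;4 120 20 0 0 12;4 160 40 0 0 18.7;4 200 52 0 0 18.7;4 235 52 0 0 18.7;4 247 52 0 0 18.7;4 247 52 0 0 18.7",
)

```text
time: 10.18
position: [0.6051, -0.3064, 0.2126]
tool_rot: [0.997, -0.08, 0.0, 0.001]
ft_force: [-0.4, -0.3, 0.7]
grip_width: 0.0871
grip_force: 0.0
```

```bash
python3 - <<'E'
from h import *
o=st()
c=snap('wrist','w3')
for k in ['strap_1','toe_1']:
    print(k,[(np.round(np.array(d['xyz'])*1000).tolist(),round(d['p'],2)) for d in robot.tip_of(c,k)[:4]])
g=cv2.cvtColor(c['img'],cv2.COLOR_RGB2GRAY)
u,v=proj(c,[[.61,-.304,.014]])[0].astype(int);print(u,v)
cv2.imwrite('pics/w3c.png',cv2.resize(c['img'][v-75:v+75,u-75:u+75],(600,600),interpolation=cv2.INTER_CUBIC)[:,:,::-1])
print('origin',u-75,v-75)
E
```

```text
t 10.18 p [ 605.1 -306.4  212.6] 
R [[0.987, -0.16, 0.001], [-0.16, -0.987, -0.001], [0.001, 0.001, -1.0]] F [-0.4 -0.3  0.7] w 87.1 gf 0.0
strap_1 [([604.0, -308.0, 3.0], 0.93)]
toe_1 [([514.0, -442.0, -1.0], 0.88), ([663.0, -315.0, -3.0], 0.79)]
250 170
origin 175 95
```

View pics/w3c.png

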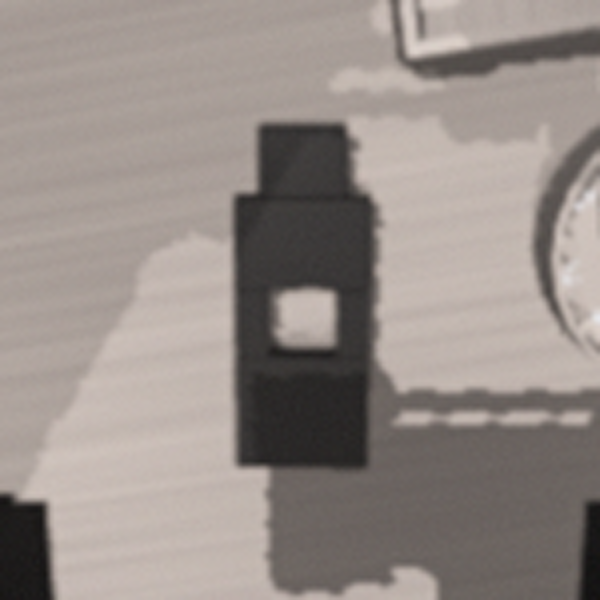

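The strap stands square in the tool frame: hole at crop (304,319), toe up at (304,125).

```bash
python3 - <<'E'
from h import *
c=robot.camera('wrist')
p=ray(c,175+304/4,95+319/4,.014);a=ray(c,175+304/4,95+125/4,.014);b=ray(c,175+303/4,95+465/4,.014)
print(p,a,b,np.linalg.norm(a-b),np.degrees(np.arctan2((a-b)[1],(a-b)[0])))
p[2]=.0245;st();print(go(p))
E
```

```text
[ 0.60320758 -0.29787513  0.014     ] [ 0.6632791 -0.3074758  0.014    ] [ 0.55386429 -0.28964769  0.014     ] 0.11085775898581676 -9.25447531488845
t 10.38 p [ 604.6 -300.1  213.7] 
R [[0.988, -0.154, -0.001], [-0.154, -0.988, 0.001], [-0.001, -0.001, -1.0]] F [ 0.1  0.5 -0.2] w 86.7 gf 0.0
[ -1.6  -1.8 189.2]
```

move_arm(
  series="0 4 40 0 0 0;0 4 80 0 0 0;0 4 120 0 0 0;0 4 155 0 0 0;0 4 175 0 0 0;0 4 185 0 0 0;0 4 189 0 0 0;0 4 189 0 0 0",
)

```text
time: 11.05
position: [0.6047, -0.305, 0.0248]
tool_rot: [0.997, -0.077, -0.0, -0.0]
ft_force: [-0.0, -0.3, 0.9]
grip_width: 0.087
grip_force: 0.0
```

move_arm(
  series="0 0 0 0 0 0;0 0 0 0 0 0;0 0 0 0 0 0",
)

```text
time: 11.3
position: [0.6054, -0.3068, 0.0267]
tool_rot: [0.997, -0.078, 0.002, 0.001]
ft_force: [0.6, 0.2, -0.0]
grip_width: 0.0869
grip_force: 0.0
```

```bash
python3 - <<'E'
from h import *
st()
c=snap('wrist','w4')
for k in ['strap_1','toe_1']:
    print(k,[(np.round(np.array(d['xyz'])*1000).tolist(),round(d['p'],2)) for d in robot.tip_of(c,k)[:4]])
E
```

```text
t 11.3 p [ 605.4 -306.8   26.7] 
R [[0.988, -0.155, 0.003], [-0.155, -0.988, -0.002], [0.003, 0.002, -1.0]] F [ 0.6  0.2 -0. ] w 86.9 gf 0.0
strap_1 [([605.0, -304.0, -0.0], 0.79)]
toe_1 [([663.0, -315.0, -2.0], 0.72)]
```

View pics/w4.png

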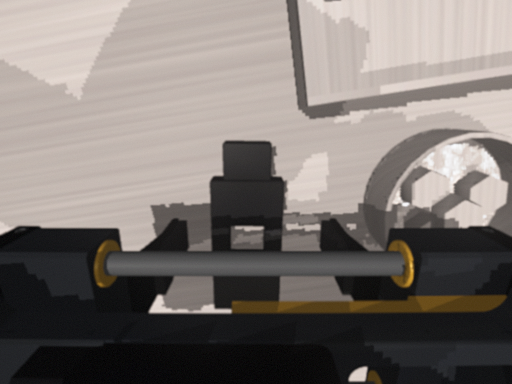

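```bash
python3 - <<'E'
from h import *
c=robot.camera('wrist');o=st();r=R.from_quat(o['tool_rot'])
for q,z in(((248,141.5),.014),((247,178),.014),((247,226),.014)): print(np.round(r.inv().apply(ray(c,*q,z)-np.array(o['position']))*1000,1))
E
```

```text
t 11.5 p [ 604.6 -306.4   25.4] 
R [[0.988, -0.155, 0.001], [-0.155, -0.988, -0.001], [0.001, 0.001, -1.0]] F [-0.5 -0.2 -0.3] w 87.1 gf 0.0
[60.4 -1.8 11.5]
[39.5 -2.5 11.4]
[ 9.6 -2.8 11.4]
```

move_arm(
  series="-1.5 -2.5 0 0 0 0;-1.5 -2.5 0 0 0 0;-1.5 -2.5 0 0 0 0;-1.5 -2.5 0 0 0 0;-1.5 -2.5 0 0 0 0;-1.5 -2.5 0 0 0 0;-1.5 -2.5 0 0 0 0;-1.5 -2.5 0 0 0 0",
  jaw=0,
  newtons=50,
)

```text
time: 12.17
position: [0.6031, -0.3029, 0.0245]
tool_rot: [0.997, -0.078, -0.0, -0.0]
ft_force: [0.3, 0.7, 1.0]
grip_width: 0.0437
grip_force: 50.0
```

move_arm(
  series="0 0 0 0 0 0;0 0 0 0 0 0;0 0 -40 0 0 0;0 0 -80 0 0 0;0 0 -120 0 0 0;0 0 -150 0 0 0;0 0 -150 0 0 0;0 0 -150 0 0 0",
)

```text
time: 12.83
position: [0.6037, -0.304, 0.1758]
tool_rot: [0.997, -0.078, 0.001, 0.001]
ft_force: [-0.1, -0.2, -4.6]
grip_width: 0.0434
grip_force: 50.0
```

```bash
python3 - <<'E'
from h import *
st();print(go([.5605,-.0590,.185]))
E
```

```text
t 12.83 p [ 603.7 -304.   175.8] 
R [[0.988, -0.155, 0.003], [-0.155, -0.988, -0.002], [0.003, 0.002, -1.0]] F [-0.1 -0.2 -4.6] w 43.4 gf 49.9964565038681
[ -80.7 -235.3   -9.8]
```

```bash
cat >> h.py <<'E'
def avg(thing,near,cams=('top','side','wrist'),n=4,rad=.03):
    for k in cams:
        P=[]
        for i in range(n):
            c=robot.camera(k)
            P+=[d['xyz'] for d in robot.tip_of(c,thing) if np.linalg.norm(np.array(d['xyz'])[:2]-near)<rad][:1]
        if P: print(k,thing,len(P),np.round(np.mean(P,0)*1000,1),np.round(np.std(P,0)*1000,1))
E
python3 - <<'E'
from h import *
avg('bolt_1',[.56,-.06])
E
```

```text
side bolt_1 4 [559.5 -60.9  10.5] [1.  0.6 0.6]
```

move_arm(
  series="-10 -40 -10 0 0 0;-25 -80 -10 0 0 -6;-40 -120 -10 0 0 -12;-55 -160 -10 0 0 -18.9;-68 -200 -10 0 0 -18.9;-80 -236 -10 0 0 -18.9;-81 -236 -10 0 0 -18.9;-81 -236 -10 0 0 -18.9",
)

```text
time: 14.7
position: [0.5588, -0.0549, 0.1848]
tool_rot: [0.996, 0.089, -0.0, -0.0]
ft_force: [0.7, -0.8, -5.2]
grip_width: 0.0434
grip_force: 50.0
```

move_arm(
  series="0 0 0 0 0 0;0 0 0 0 0 0;0 0 0 0 0 0;0 0 0 0 0 0",
)

```text
time: 15.03
position: [0.5603, -0.0591, 0.1845]
tool_rot: [0.996, 0.086, 0.0, 0.0]
ft_force: [0.2, -0.3, -4.2]
grip_width: 0.0434
grip_force: 50.0
```

```bash
python3 - <<'E'
from h import *
o=st()
avg('bolt_1',[.56,-.06],n=3)
avg('strap_1',[.56,-.06],n=3)
avg('toe_1',[.62,-.05],n=3)
c=snap('wrist','w5');st()
s=robot.camera('side');u,v=proj(s,[[.56,-.06,.14]])[0].astype(int)
a=cv2.resize(c['img'][150:300,180:330],(400,400),interpolation=cv2.INTER_CUBIC);b=cv2.resize(s['img'][v-40:v+40,u-40:u+40],(400,400),interpolation=cv2.INTER_CUBIC);print(u-40,v-40)
cv2.imwrite('pics/c5.png',np.hstack([a,b])[:,:,::-1])
E
```

```text
t 15.03 p [560.3 -59.1 184.5] 
R [[0.985, 0.171, 0.001], [0.171, -0.985, -0.0], [0.0, 0.0, -1.0]] F [ 0.2 -0.3 -4.2] w 43.4 gf 49.99647617340088
side bolt_1 3 [558.3 -59.7  10.5] [1.8 1.1 0.4]
side strap_1 3 [560.5 -57.7 159.6] [1.4 1.2 1.3]
wrist strap_1 3 [560.8 -61.  161.1] [1.3 1.3 1.1]
side toe_1 3 [624.6 -46.4 162.1] [0.4 0.8 1.3]
wrist toe_1 3 [619.8 -47.4 158.2] [0.9 0.4 0.2]
t 17.78 p [559.8 -57.7 184.5] 
R [[0.985, 0.173, -0.0], [0.173, -0.985, 0.0], [-0.0, -0.0, -1.0]] F [-0.4  0.  -4.4] w 43.3 gf 49.996408224105835
236 140
```

View pics/c5.png

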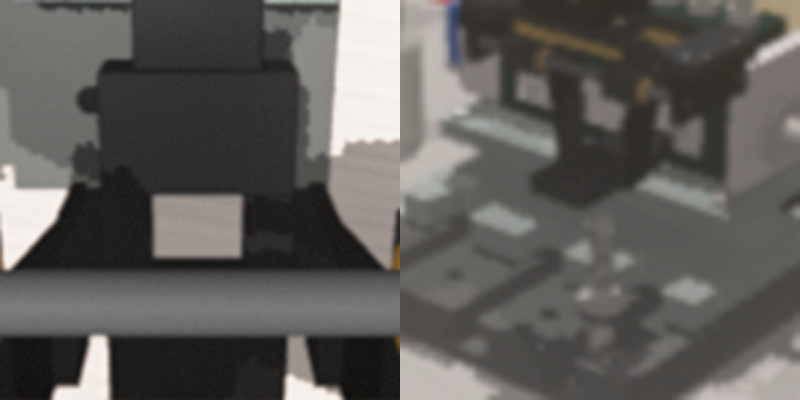

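Left: held strap with its hole, toe up. Right: stud standing upright just below the strap. Lowering.

move_arm(
  series="-1.3 0.7 10 0 0 0;-1.3 0.7 20 0 0 0;-1.3 0.7 25 0 0 0;-1.3 0.7 30 0 0 0;-1.3 0.7 33 0 0 0;-1.3 0.7 36 0 0 0;-1.3 0.7 39 0 0 0;-1.3 0.7 42 0 0 0",
)

```text
time: 18.5
position: [0.5589, -0.0586, 0.1424]
tool_rot: [0.996, 0.087, 0.0, 0.0]
ft_force: [0.1, -0.2, -3.9]
grip_width: 0.0435
grip_force: 50.0
```

move_arm(
  series="0 0 10 0 0 0;0 0 20 0 0 0;0 0 30 0 0 0;0 0 38 0 0 0;0 0 43 0 0 0;0 0 47 0 0 0;0 0 49 0 0 0;0 0 49 0 0 0",
)

```text
time: 19.17
position: [0.5585, -0.0585, 0.0931]
tool_rot: [0.996, 0.087, -0.0, -0.0]
ft_force: [-0.2, 0.4, -4.5]
grip_width: 0.0436
grip_force: 50.0
```

move_arm(
  series="0 0 1 0 0 0;0 0 1 0 0 0;0 0 2 0 0 0;0 0 2 0 0 0",
)

```text
time: 19.5
position: [0.559, -0.0587, 0.0924]
tool_rot: [0.996, 0.087, 0.001, 0.0]
ft_force: [0.1, 0.6, 0.3]
grip_width: 0.0435
grip_force: 50.0
```

move_arm(
  series="0 0 0 0 0 0;0 0 0 0 0 0;0 0 0 0 0 0;0 0 -6 0 0 0;0 0 -12 0 0 0;0 0 -17 0 0 0;0 0 -17 0 0 0;0 0 -17 0 0 0",
  jaw=0.65,
)

```text
time: 20.17
position: [0.5591, -0.0587, 0.1093]
tool_rot: [0.996, 0.087, 0.001, 0.0]
ft_force: [-0.6, -0.5, -0.3]
grip_width: 0.0563
grip_force: 0.0
```

```bash
python3 - <<'E'
from h import *
o=st()
avg('strap_1',[.56,-.06],n=3);avg('toe_1',[.62,-.05],n=3)
E
```

```text
t 20.17 p [559.1 -58.7 109.3] 
R [[0.985, 0.173, 0.001], [0.173, -0.985, -0.0], [0.001, 0.001, -1.0]] F [-0.6 -0.5 -0.3] w 56.3 gf 0.0
side strap_1 3 [559.2 -59.2  66.7] [0.3 1.2 1.3]
wrist strap_1 2 [560.1 -61.   68.7] [0.  1.8 1.3]
side toe_1 3 [623.  -48.2  68.6] [1.8 1.  1.2]
wrist toe_1 3 [620.4 -48.7  64.8] [1.2 0.1 0.6]
```

move_arm(
  series="0 0 0 0 0 0;0 0 0 0 0 0;0 0 0 0 0 0;0 0 0 0 0 0;0 0 0 0 0 0;0 0 0 0 0 0;0 0 0 0 0 0;0 0 0 0 0 0",
  jaw=0,
  newtons=60,
)

```text
time: 22.63
position: [0.5587, -0.0587, 0.1085]
tool_rot: [0.996, 0.087, 0.0, 0.0]
ft_force: [0.2, -0.7, -0.1]
grip_width: 0.015
grip_force: 59.9
```

move_arm(
  series="6 0 0 0 0 0;12 0 0 0 0 0;18 0 0 0 0 0;23 0 0 0 0 0;28 0 0 0 0 0;32 0 0 0 0 0;36 0 0 0 0 0;40 0 0 0 0 0",
)

```text
time: 23.3
position: [0.5983, -0.0515, 0.1085]
tool_rot: [0.996, 0.087, -0.0, -0.0]
ft_force: [-1.5, -1.4, 1.5]
grip_width: 0.0146
grip_force: 59.9
```

move_arm(
  series="4 0 0 0 0 0;8 0 0 0 0 0;11 0 0 0 0 0;13 0 0 0 0 0;15 0 0 0 0 0;16 0 0 0 0 0;17 0 0 0 0 0;17 0 0 0 0 0",
)

```text
time: 23.97
position: [0.6149, -0.0487, 0.1085]
tool_rot: [0.996, 0.087, 0.0, -0.0]
ft_force: [-0.9, -0.1, 0.4]
grip_width: 0.0148
grip_force: 59.9
```

move_arm(
  series="1 0 0 0 0 0;2 0 0 0 0 0;3 0 0 0 0 0;3 0 0 0 0 0",
)

```text
time: 24.3
position: [0.6162, -0.0484, 0.1086]
tool_rot: [0.996, 0.087, -0.002, -0.0]
ft_force: [-4.3, -1.6, 5.0]
grip_width: 0.0147
grip_force: 59.9
```

move_arm(
  series="1 0 0 0 0 0;2 0 0 0 0 0;2 0 0 0 0 0",
)

```text
time: 24.55
position: [0.6166, -0.0483, 0.1086]
tool_rot: [0.996, 0.087, -0.004, -0.0]
ft_force: [-9.1, -2.3, 7.1]
grip_width: 0.0149
grip_force: 60.0
```

move_arm(
  series="2 0 0 0 0 0;3 0 0 0 0 0;3 0 0 0 0 0",
)

```text
time: 24.8
position: [0.6171, -0.0481, 0.1087]
tool_rot: [0.996, 0.088, -0.007, -0.0]
ft_force: [-12.1, -4.9, 11.8]
grip_width: 0.0147
grip_force: 60.1
```

```bash
python3 - <<'E'
from h import *
o=st()
avg('strap_1',[.617,-.049],n=2);avg('toe_1',[.68,-.04],n=2);avg('bolt_1',[.617,-.049],n=2);avg('seat_1',[.617,-.049],n=3)
E
```

```text
t 24.8 p [617.1 -48.1 108.7] 
R [[0.985, 0.175, -0.013], [0.175, -0.985, -0.001], [-0.013, -0.001, -1.0]] F [-12.1  -4.9  11.8] w 14.7 gf 60.111364112308365
side strap_1 2 [617.9 -47.8  65.8] [1.4 4.1 0.9]
side toe_1 2 [679.6 -37.7  68.2] [0.3 0.2 3.1]
side bolt_1 2 [616.2 -50.8  12. ] [0.9 0.4 0.5]
side seat_1 3 [618.  -49.4  11.3] [1.6 1.1 1.3]
```

Home: stall at x≈617 with rising force, matching the seat. Unload, release and rise.

move_arm(
  series="-2 0 0 0 0 0;-4 0 0 0 0 0;-4 0 0 0 0 0;-4 0 0 0 0 0",
)

```text
time: 27.83
position: [0.6164, -0.0483, 0.1086]
tool_rot: [0.996, 0.087, -0.003, -0.0]
ft_force: [-6.0, -2.7, 5.8]
grip_width: 0.0143
grip_force: 60.0
```

move_arm(
  series="0 0 0 0 0 0;0 0 0 0 0 0;0 0 0 0 0 0;0 0 0 0 0 0;0 0 -15 0 0 0;0 0 -40 0 0 0;0 0 -80 0 0 0;0 0 -120 0 0 0",
  jaw=0.5,
)

```text
time: 28.5
position: [0.6182, -0.0477, 0.2284]
tool_rot: [0.996, 0.087, -0.001, -0.001]
ft_force: [0.5, -0.6, 0.3]
grip_width: 0.0427
grip_force: 0.0
```

move_arm(
  series="-40 0 -30 0 0 0;-80 0 -40 0 0 0;-80 -30 -40 0 0 0;-80 -60 -40 0 0 0;-80 -100 -40 0 0 0;-80 -140 -40 0 0 0;-80 -170 -40 0 0 0;-80 -170 -40 0 0 0",
  jaw=1,
)

```text
time: 29.17
position: [0.509, 0.1105, 0.2687]
tool_rot: [0.996, 0.089, 0.0, -0.001]
ft_force: [0.2, 0.2, -0.3]
grip_width: 0.0844
grip_force: 0.0
```

```bash
python3 - <<'E'
from h import *
o=st()
avg('strap_1',[.617,-.049],n=2);avg('toe_1',[.68,-.04],n=2);avg('bolt_1',[.617,-.049],n=2)
avg('bolt_1',[.607,.306],n=3);avg('strap_1',[.468,.436],n=3,rad=.08);avg('strap_1',[.461,-.416],n=2,rad=.08)
print(go([.607,.305,.27]))
E
```

```text
t 29.17 p [509.  110.5 268.7] 
R [[0.984, 0.178, -0.0], [0.178, -0.984, 0.003], [0.0, -0.003, -1.0]] F [ 0.2  0.2 -0.3] w 84.4 gf 0.0
top strap_1 2 [616.3 -46.   69.9] [1.  1.2 0.3]
side strap_1 2 [613.8 -50.5  66.6] [1.9 2.7 1. ]
wrist strap_1 2 [615.4 -50.3  70. ] [1.3 0.6 0.1]
top toe_1 2 [679.6 -39.1  63.8] [1.7 2.3 0. ]
side toe_1 2 [680.2 -36.1  70.4] [1.9 0.9 0.7]
top bolt_1 2 [617.3 -50.3  12.2] [0.5 0.7 0.4]
side bolt_1 1 [614.4 -49.5  12.9] [0. 0. 0.]
top bolt_1 2 [6.050e+02 3.082e+02 6.000e-01] [0.3 0.7 2.5]
side bolt_1 3 [608.7 301.8  -2. ] [0.1 0.7 0.9]
wrist bolt_1 3 [608.2 305.    0. ] [0.5 1.4 0.7]
top strap_1 3 [468.3 435.1   1. ] [1.3 1.6 0.9]
side strap_1 3 [ 4.701e+02  4.367e+02 -4.000e-01] [0.9 0.8 0.7]
wrist strap_1 3 [472.2 438.5   1.5] [1.2 1.  0.4]
top strap_1 2 [ 460.  -413.8   -0.9] [0.4 0.2 0.4]
side strap_1 2 [ 488.4 -428.6   -4.2] [26.7 12.2  0.6]
[ 129.6 -179.8   -1.4]
```

Bolt 3 home, strap straight (yaw about 9.5°). Now the left bolt at (607,305): go above it and look.

move_arm(
  series="30 -30 0 0 0 0;55 -60 0 0 0 0;75 -90 0 0 0 0;95 -120 0 0 0 0;110 -150 0 0 0 0;130 -180 0 0 0 0;130 -180 0 0 0 0;130 -180 0 0 0 0",
)

```text
time: 34.03
position: [0.6073, 0.3071, 0.2677]
tool_rot: [0.996, 0.088, -0.0, 0.0]
ft_force: [-0.0, -0.4, -0.6]
grip_width: 0.0873
grip_force: 0.0
```

move_arm(
  series="0 0 0 0 0 0;0 0 0 0 0 0;0 0 0 0 0 0;0 0 0 0 0 0",
)

```text
time: 34.37
position: [0.6073, 0.3041, 0.2689]
tool_rot: [0.996, 0.086, -0.0, 0.0]
ft_force: [1.0, -0.5, -0.4]
grip_width: 0.0872
grip_force: 0.0
```

```bash
python3 - <<'E'
from h import *
o=st()
c=robot.camera('wrist')
cv2.imwrite('pics/w6c.png',cv2.resize(c['img'][140:200,220:300],(640,480),interpolation=cv2.INTER_CUBIC)[:,:,::-1])
avg('bolt_1',[.607,.306],n=3);print(go([.607,.305,.084]))
E
```

```text
t 34.37 p [607.3 304.1 268.9] 
R [[0.985, 0.172, -0.0], [0.172, -0.985, -0.0], [-0.0, 0.0, -1.0]] F [ 1.  -0.5 -0.4] w 87.2 gf 0.0
top bolt_1 3 [607.9 308.7  -0.9] [1.1 0.3 0.5]
side bolt_1 3 [607.5 302.1  -3.3] [0.2 1.2 1.2]
wrist bolt_1 3 [ 6.067e+02  3.040e+02 -5.000e-01] [0.9 0.1 1.8]
[ -0.4   0.3 184.5]
```

View pics/w6c.png

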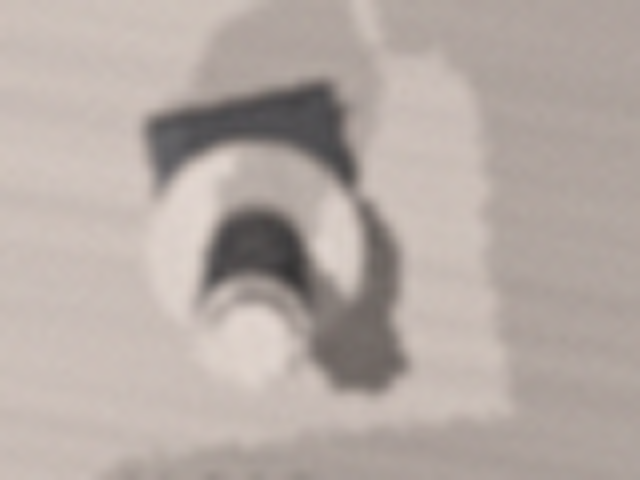

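The head's edge, (147,122)–(330,85) in the crop, is turned 11.5° CCW; I'll match it.

move_arm(
  series="0 0 40 0 0 -6;0 0 80 0 0 -11.5;0 0 115 0 0 -11.5;0 0 145 0 0 -11.5;0 0 170 0 0 -11.5;0 0 180 0 0 -11.5;0 0 185 0 0 -11.5;0 0 185 0 0 -11.5",
)

```text
time: 35.98
position: [0.6074, 0.3053, 0.083]
tool_rot: [0.983, 0.186, -0.0, 0.0]
ft_force: [0.0, 0.5, 0.5]
grip_width: 0.0871
grip_force: 0.0
```

move_arm(
  series="0 0 0 0 0 0;0 0 0 0 0 0;0 0 0 0 0 0;0 0 0 0 0 0;0 0 0 0 0 0;0 0 0 0 0 0;0 0 0 0 0 0;0 0 0 0 0 0",
  jaw=0,
  newtons=50,
)

```text
time: 36.65
position: [0.6074, 0.3053, 0.0836]
tool_rot: [0.983, 0.186, 0.0, -0.0]
ft_force: [-0.3, 0.4, -0.1]
grip_width: 0.0416
grip_force: 0.0
```

move_arm(
  series="0 0 0 0 0 0;0 0 0 0 0 0;0 0 0 0 0 0;0 0 0 0 0 0;0 0 0 0 0 0",
)

```text
time: 37.07
position: [0.6072, 0.3054, 0.0833]
tool_rot: [0.983, 0.186, -0.0, -0.0]
ft_force: [0.2, -0.2, -0.8]
grip_width: 0.0148
grip_force: 50.0
```

move_arm(
  series="0 0 -35 0 0 0;0 0 -70 0 0 0;-33 19 -70 0 0 0;-68 38 -70 0 0 4;-103 58 -70 0 0 8;-138 78 -70 0 0 11.6;-173 98 -70 0 0 11.6;-205 116 -70 0 0 11.6",
)

```text
time: 37.73
position: [0.4564, 0.121, 0.1531]
tool_rot: [0.996, 0.086, -0.001, 0.0]
ft_force: [0.4, -1.5, -5.0]
grip_width: 0.015
grip_force: 50.0
```

move_arm(
  series="-24.5 7 0 0 0 0;-24.5 7 20 0 0 0;-24.5 7 45 0 0 0;-24.5 7 56 0 0 0;-24.5 7 56 0 0 0;-24.5 7 56 0 0 0;-24.5 7 56 0 0 0;-24.5 7 56 0 0 0",
)

```text
time: 38.4
position: [0.4368, 0.1114, 0.0982]
tool_rot: [0.996, 0.086, 0.001, 0.0]
ft_force: [0.2, 0.7, -4.4]
grip_width: 0.0149
grip_force: 50.0
```

```bash
python3 - <<'E'
from h import *
o=st()
avg('bolt_1',[.444,.104],n=2);avg('mouth_1',[.488,.112],n=2)
c=snap('wrist','w7');st()
cv2.imwrite('pics/w7c.png',cv2.resize(c['img'][100:240,160:350],(760,560),interpolation=cv2.INTER_CUBIC)[:,:,::-1])
E
```

```text
t 38.4 p [436.8 111.4  98.2] 
R [[0.985, 0.172, 0.002], [0.172, -0.985, -0.0], [0.002, 0.0, -1.0]] F [ 0.2  0.7 -4.4] w 14.9 gf 49.989133779890835
side bolt_1 2 [438.  108.   13.5] [0.4 0.4 0.1]
wrist bolt_1 2 [438.  107.2  15.4] [0.7 0.8 0.1]
top mouth_1 2 [488.3 109.5   8.5] [0.9 2.5 1.5]
side mouth_1 2 [487.7 109.7  11.2] [0.7 1.  0.4]
wrist mouth_1 1 [487.9 111.9  14.1] [0. 0. 0.]
t 39.65 p [436.1 111.3  97.5] 
R [[0.985, 0.171, -0.0], [0.171, -0.985, 0.0], [-0.0, -0.0, -1.0]] F [-0.4  0.5 -4.9] w 15.5 gf 49.989109891466796
```

View pics/w7c.png

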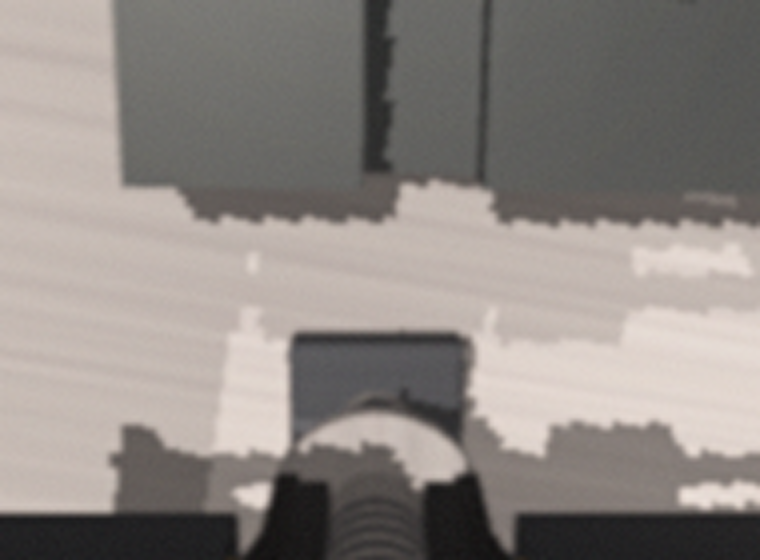

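The head's centre is 8.3 mm left of slot 1's centre (crop x 379 against 423, heads parallel). I'll shift and insert.

move_arm(
  series="0 8.3 0 0 0 0;8 8.3 0 0 0 0;16 8.3 0 0 0 0;22 8.3 0 0 0 0;28 8.3 0 0 0 0;33 8.3 0 0 0 0;38 8.3 0 0 0 0;42 8.3 0 0 0 0",
)

```text
time: 40.32
position: [0.4795, 0.1105, 0.0975]
tool_rot: [0.996, 0.086, 0.0, -0.0]
ft_force: [-0.2, 0.9, -4.0]
grip_width: 0.0149
grip_force: 50.0
```

move_arm(
  series="5 0 0 0 0 0;10 0 0 0 0 0;10 0 0 0 0 0",
)

```text
time: 40.57
position: [0.4905, 0.1121, 0.0977]
tool_rot: [0.996, 0.086, 0.001, 0.0]
ft_force: [0.5, -0.1, -3.4]
grip_width: 0.0151
grip_force: 50.0
```

move_arm(
  series="8 0 0 0 0 0;16 0 0 0 0 0;24 0 0 0 0 0;32 0 0 0 0 0;38 0 0 0 0 0;38 0 1 0 0 0;38 0 2 0 0 0;38 0 2 0 0 0",
)

```text
time: 41.23
position: [0.5257, 0.1185, 0.0953]
tool_rot: [0.996, 0.086, -0.001, -0.0]
ft_force: [0.3, 0.1, -4.0]
grip_width: 0.015
grip_force: 50.0
```

move_arm(
  series="0 0 0 0 0 0;0 0 0 0 0 0;0 0 0 0 0 0;0 0 0 0 0 0;0 0 0 0 0 0;0 0 0 0 0 0;0 0 0 0 0 0;0 0 -20 0 0 0",
  jaw=0.7,
)

```text
time: 41.9
position: [0.5238, 0.1184, 0.113]
tool_rot: [0.996, 0.086, -0.004, -0.0]
ft_force: [0.5, 0.0, 1.0]
grip_width: 0.0575
grip_force: 0.0
```

move_arm(
  series="0 0 -40 0 0 0;0 0 -80 0 0 0;0 0 -120 0 0 0;0 0 -130 0 0 0;0 0 -130 0 0 0;0 0 -130 0 0 0;0 0 -130 0 0 0",
  jaw=1,
)

```text
time: 42.48
position: [0.5247, 0.1185, 0.2437]
tool_rot: [0.996, 0.086, -0.002, -0.0]
ft_force: [-0.3, -0.5, -0.0]
grip_width: 0.0861
grip_force: 0.0
```

```bash
python3 - <<'E'
from h import *
o=st()
avg('bolt_1',[.527,.119],n=3);avg('strap_1',[.47,.436],n=3,rad=.08);avg('toe_1',[.522,.474],n=3,rad=.05)
avg('strap_1',[.617,-.049],n=1)
print(go([.470,.436,.21]))
E
```

```text
t 42.48 p [524.7 118.5 243.7] 
R [[0.985, 0.171, -0.004], [0.171, -0.985, -0.0], [-0.004, -0.001, -1.0]] F [-0.3 -0.5 -0. ] w 86.1 gf 0.0
side bolt_1 3 [527.1 114.2  11.1] [0.8 1.2 0.7]
wrist bolt_1 3 [526.8 115.3  12.4] [0.6 1.6 1.5]
top strap_1 2 [468.4 436.    3. ] [1.5 0.8 1.1]
side strap_1 3 [470.6 437.3  -0.7] [0.2 1.3 1.9]
wrist strap_1 3 [472.9 436.9   0.7] [1.2 0.6 0.4]
top toe_1 2 [520.5 474.8   0.8] [1.2 0.8 1.1]
side toe_1 3 [ 5.200e+02  4.703e+02 -3.000e-01] [1.5 2.4 1.1]
wrist toe_1 3 [517.  473.1  -0.8] [0.3 2.9 0.5]
top strap_1 1 [617.  -48.6  68.6] [0. 0. 0.]
side strap_1 1 [616.4 -49.5  67.9] [0. 0. 0.]
wrist strap_1 1 [616.3 -49.5  69.4] [0. 0. 0.]
[  -1.  -322.4   35.6]
```

move_arm(
  series="0 -40 0 0 0 -5;0 -80 0 0 0 -10;0 -121 10 0 0 -15;0 -162 20 0 0 -20;0 -203 30 0 0 -25;0 -244 36 0 0 -27;0 -284 36 0 0 -27;-1 -322 36 0 0 -27",
)

```text
time: 46.15
position: [0.469, 0.4378, 0.2088]
tool_rot: [0.949, 0.316, -0.001, 0.0]
ft_force: [1.2, -0.8, 0.1]
grip_width: 0.087
grip_force: 0.0
```

move_arm(
  series="0 0 0 0 0 0;0 0 0 0 0 0;0 0 0 0 0 0;0 0 0 0 0 0;0 0 0 0 0 0;0 0 0 0 0 0",
)

```text
time: 46.65
position: [0.4707, 0.4342, 0.2097]
tool_rot: [0.949, 0.315, -0.0, 0.0]
ft_force: [1.0, -0.1, -0.3]
grip_width: 0.0872
grip_force: 0.0
```

```bash
cat > m.py <<'E'
from h import *
# contour of the dark strap near where it should be: long axis and hole, in the tool frame
import sys
def strap(near):
    c=robot.camera('wrist');o=st();r=R.from_quat(o['tool_rot']);g=cv2.GaussianBlur(cv2.cvtColor(c['img'],cv2.COLOR_RGB2GRAY),(3,3),0)
    u,v=proj(c,[near])[0]; m=(g<75).astype(np.uint8)
    cs,h=cv2.findContours(m,cv2.RETR_CCOMP,cv2.CHAIN_APPROX_NONE)
    for k,q in enumerate(cs):
        if h[0][k][3]>=0 or cv2.contourArea(q)<800 or cv2.pointPolygonTest(q,(float(u),float(v)),True)<-15: continue
        P=np.array([r.inv().apply(ray(c,a,b,.014)-np.array(o['position']))[:2] for a,b in q[:,0]])*1000
        print('strap box',cv2.minAreaRect(P.astype(np.float32)))
        for j,e in enumerate(cs):
            if h[0][j][3]==k and cv2.contourArea(e)>40: print(' hole',np.mean([r.inv().apply(ray(c,a,b,.014)-np.array(o['position']))[:2]*1000 for a,b in e[:,0]],0).round(1),cv2.contourArea(e))
    return c
E
python3 - <<'E'
from m import *
c=strap([.47,.436,.014]); cv2.imwrite('pics/w8.png',c['img'][60:260,150:350,::-1].repeat(3,0).repeat(3,1))
avg('strap_1',[.47,.436],cams=['wrist'],n=3);avg('toe_1',[.522,.474],cams=['wrist'],n=3)
E
```

```text
t 46.7 p [470.6 434.4 209.7] 
R [[0.801, 0.598, -0.0], [0.598, -0.801, -0.0], [-0.0, 0.0, -1.0]] F [ 0.   0.2 -0.1] w 87.1 gf 0.0
strap box ((6.701114654541016, -2.6440601348876953), (110.20844268798828, 41.8251838684082), 2.5968427658081055)
 hole [ 1.4 -2.6] 294.5
wrist strap_1 3 [474.1 437.8  -0.6] [0.5 0.5 0.8]Traceback (most recent call last):
  File "<stdin>", line 3, in <module>
  File "h.py", line 26, in avg
    c=robot.camera(k)
ValueError: 200 camera calls are used up
```

View pics/w8.png

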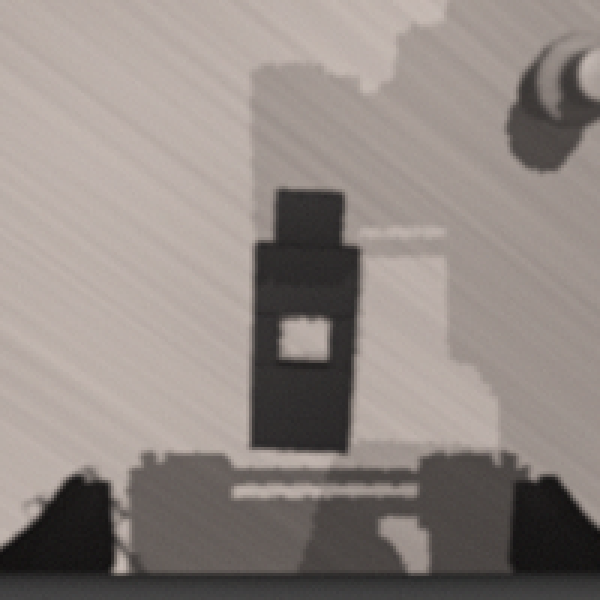

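The hole is at crop (305,340), with the strap turned about 2.6° clockwise. Camera calls are used up, so from here I go by pose and force.

move_arm(
  series="0.7 -2.9 40 0 0 2.6;0.7 -2.9 80 0 0 2.6;0.7 -2.9 120 0 0 2.6;0.7 -2.9 150 0 0 2.6;0.7 -2.9 172 0 0 2.6;0.7 -2.9 182 0 0 2.6;0.7 -2.9 185 0 0 2.6;0.7 -2.9 185 0 0 2.6",
)

```text
time: 47.67
position: [0.469, 0.4385, 0.0245]
tool_rot: [0.956, 0.295, -0.0, -0.0]
ft_force: [0.7, -0.7, 0.9]
grip_width: 0.0873
grip_force: 0.0
```

move_arm(
  series="0 0 0 0 0 0;0 0 0 0 0 0;0 0 0 0 0 0;0 0 0 0 0 0",
)

```text
time: 48.0
position: [0.4695, 0.4388, 0.0259]
tool_rot: [0.956, 0.295, 0.001, -0.0]
ft_force: [-1.0, -0.2, -0.1]
grip_width: 0.087
grip_force: 0.0
```

move_arm(
  series="-0.5 0 0.5 0 0 0;-0.5 0 0.5 0 0 0;-0.5 0 0.5 0 0 0;-0.5 0 0.5 0 0 0;-0.5 0 0.5 0 0 0;-0.5 0 0.5 0 0 0;-0.5 0 0.5 0 0 0;-0.5 0 0.5 0 0 0",
  jaw=0,
  newtons=50,
)

```text
time: 48.67
position: [0.4685, 0.4379, 0.024]
tool_rot: [0.956, 0.295, -0.0, 0.0]
ft_force: [0.5, -0.1, 0.5]
grip_width: 0.0435
grip_force: 50.0
```

move_arm(
  series="0 0 0 0 0 0;0 0 0 0 0 0;0 0 -40 0 0 0;0 0 -80 0 0 0;0 0 -120 0 0 0;0 0 -160 0 0 0;0 0 -160 0 0 0;0 0 -160 0 0 0",
)

```text
time: 49.33
position: [0.4694, 0.4388, 0.1864]
tool_rot: [0.956, 0.295, 0.002, -0.001]
ft_force: [-0.6, 0.5, -5.4]
grip_width: 0.0435
grip_force: 50.0
```

```bash
python3 - <<'E'
from h import *
o=st();r=R.from_quat(o['tool_rot']).as_matrix();print(np.degrees(np.arctan2(r[1,0],r[0,0])));print(go([.526,.118,.185]))
E
```

```text
t 49.33 p [469.4 438.8 186.4] 
R [[0.826, 0.563, 0.004], [0.563, -0.826, 0.003], [0.005, -0.0, -1.0]] F [-0.6  0.5 -5.4] w 43.5 gf 49.995174407958984
34.27119817544926
[-133.9  297.     0.7]
```

move_arm(
  series="-15 36 0 0 0 0;-30 72 0 0 0 5;-46 108 0 0 0 10;-62 144 0 0 0 15;-78 180 0 0 0 20;-94 216 0 0 0 24.4;-110 252 0 0 0 24.4;-126 286 0 0 0 24.4",
)

```text
time: 50.0
position: [0.5231, 0.1286, 0.1812]
tool_rot: [0.996, 0.086, -0.003, -0.0]
ft_force: [1.6, 0.3, -4.3]
grip_width: 0.0435
grip_force: 50.0
```

move_arm(
  series="0 0 0 0 0 0;0 0 0 0 0 0;0 0 0 0 0 0;0 0 0 0 0 0;0 0 0 0 0 0;0 0 0 0 0 0",
)

```text
time: 50.5
position: [0.5247, 0.1321, 0.1836]
tool_rot: [0.996, 0.087, -0.001, -0.0]
ft_force: [-0.4, 0.1, -3.4]
grip_width: 0.0433
grip_force: 50.0
```

```bash
python3 - <<'E'
from h import *
o=st();r=R.from_quat(o['tool_rot']).as_matrix();print(np.degrees(np.arctan2(r[1,0],r[0,0])));print(go([.526,.1177,.185]))
E
```

```text
t 50.5 p [524.7 132.1 183.6] 
R [[0.985, 0.174, -0.001], [0.174, -0.985, 0.0], [-0.001, -0.0, -1.0]] F [-0.4  0.1 -3.4] w 43.3 gf 49.995174407958984
9.995827984112768
[-1.2 14.4 -1.4]
```

move_arm(
  series="-1.2 14.2 0 0 0 0;-1.2 14.2 0 0 0 0;-1.2 14.2 10 0 0 0;-1.2 14.2 18 0 0 0;-1.2 14.2 25 0 0 0;-1.2 14.2 31 0 0 0;-1.2 14.2 36 0 0 0;-1.2 14.2 40 0 0 0",
)

```text
time: 51.17
position: [0.5263, 0.1167, 0.1431]
tool_rot: [0.996, 0.086, -0.001, -0.0]
ft_force: [0.3, -0.4, -4.7]
grip_width: 0.0437
grip_force: 50.0
```

move_arm(
  series="0 0 0 0 0 0;0 0 3 0 0 0;0 0 3 0 0 0",
)

```text
time: 51.42
position: [0.5266, 0.1165, 0.1408]
tool_rot: [0.996, 0.086, -0.0, -0.0]
ft_force: [-1.0, -0.2, -4.0]
grip_width: 0.0436
grip_force: 50.0
```

move_arm(
  series="0 0 8 0 0 0;0 0 16 0 0 0;0 0 24 0 0 0;0 0 32 0 0 0;0 0 38 0 0 0;0 0 43 0 0 0;0 0 46 0 0 0;0 0 47 0 0 0",
)

```text
time: 52.08
position: [0.5263, 0.1165, 0.0933]
tool_rot: [0.996, 0.086, -0.001, -0.0]
ft_force: [0.1, 0.4, -3.3]
grip_width: 0.0433
grip_force: 50.0
```

move_arm(
  series="0 0 1 0 0 0;0 0 1 0 0 0;0 0 2 0 0 0;0 0 2 0 0 0",
)

```text
time: 52.42
position: [0.5268, 0.1166, 0.0923]
tool_rot: [0.996, 0.086, 0.0, 0.0]
ft_force: [0.6, -0.3, -4.8]
grip_width: 0.044
grip_force: 50.0
```

move_arm(
  series="0 0 0.5 0 0 0;0 0 1 0 0 0;0 0 1 0 0 0;0 0 1 0 0 0",
)

```text
time: 52.75
position: [0.5268, 0.1166, 0.0919]
tool_rot: [0.996, 0.086, 0.0, 0.0]
ft_force: [-2.2, 0.0, 5.3]
grip_width: 0.0433
grip_force: 50.0
```

Resting. Release, rise to the stud, and grip it.

move_arm(
  series="0 0 -0.5 0 0 0;0 0 -0.5 0 0 0;0 0 -0.5 0 0 0;0 0 -6 0 0 0;0 0 -12 0 0 0;0 0 -17.5 0 0 0;0 0 -17.5 0 0 0;0 0 -17.5 0 0 0",
  jaw=0.65,
)

```text
time: 53.42
position: [0.5271, 0.1166, 0.1092]
tool_rot: [0.996, 0.086, 0.001, 0.0]
ft_force: [0.6, 0.2, -0.9]
grip_width: 0.0563
grip_force: 0.0
```

move_arm(
  series="0 0 0 0 0 0;0 0 0 0 0 0;0 0 0 0 0 0;0 0 0 0 0 0;0 0 0 0 0 0;0 0 0 0 0 0;0 0 0 0 0 0;0 0 0 0 0 0",
  jaw=0,
  newtons=60,
)

```text
time: 54.08
position: [0.5265, 0.1166, 0.1084]
tool_rot: [0.996, 0.086, -0.0, -0.0]
ft_force: [0.2, 0.1, 0.2]
grip_width: 0.0148
grip_force: 60.0
```

move_arm(
  series="6 0 0 0 0 0;12 0 0 0 0 0;18 0 0 0 0 0;23 0 0 0 0 0;28 0 0 0 0 0;32 0 0 0 0 0;36 0 0 0 0 0;40 0 0 0 0 0",
)

```text
time: 54.75
position: [0.5663, 0.1234, 0.1085]
tool_rot: [0.996, 0.086, -0.0, 0.0]
ft_force: [-1.3, -0.5, -0.3]
grip_width: 0.0146
grip_force: 60.2
```

move_arm(
  series="4 0 0 0 0 0;7 0 0 0 0 0;10 0 0 0 0 0;12 0 0 0 0 0;14 0 0 0 0 0;15 0 0 0 0 0;16 0 0 0 0 0;16 0 0 0 0 0",
)

```text
time: 55.42
position: [0.5819, 0.1262, 0.1085]
tool_rot: [0.996, 0.086, 0.0, -0.0]
ft_force: [-0.2, -0.2, -0.7]
grip_width: 0.0146
grip_force: 60.2
```

move_arm(
  series="1 0 0 0 0 0;2 0 0 0 0 0;3 0 0 0 0 0;4 0 0 0 0 0;4 0 0 0 0 0",
)

```text
time: 55.83
position: [0.586, 0.1269, 0.1085]
tool_rot: [0.996, 0.086, 0.0, -0.0]
ft_force: [-0.9, -0.6, -1.6]
grip_width: 0.0144
grip_force: 60.2
```

move_arm(
  series="1 0 0 0 0 0;2 0 0 0 0 0;3 0 0 0 0 0;3 0 0 0 0 0",
)

```text
time: 56.17
position: [0.5885, 0.1273, 0.1085]
tool_rot: [0.996, 0.086, -0.0, 0.0]
ft_force: [-2.2, -0.9, -1.6]
grip_width: 0.0143
grip_force: 60.2
```

move_arm(
  series="1 0 0 0 0 0;2 0 0 0 0 0;3 0 0 0 0 0;3 0 0 0 0 0",
)

```text
time: 56.5
position: [0.589, 0.1274, 0.1085]
tool_rot: [0.996, 0.086, -0.003, 0.0]
ft_force: [-6.2, -2.3, 3.7]
grip_width: 0.0147
grip_force: 60.1
```

move_arm(
  series="1 0 0 0 0 0;2 0 0 0 0 0;2 0 0 0 0 0",
)

```text
time: 56.75
position: [0.5893, 0.1275, 0.1086]
tool_rot: [0.996, 0.086, -0.005, 0.0]
ft_force: [-8.9, -3.1, 5.5]
grip_width: 0.0147
grip_force: 60.1
```

move_arm(
  series="2 0 0 0 0 0;3 0 0 0 0 0;3 0 0 0 0 0",
)

```text
time: 57.0
position: [0.5898, 0.1277, 0.1087]
tool_rot: [0.996, 0.087, -0.008, 0.001]
ft_force: [-13.1, -3.3, 11.1]
grip_width: 0.0145
grip_force: 60.2
```

move_arm(
  series="-3 0 0 0 0 0;-6 0 0 0 0 0;-6 0 0 0 0 0;-6 0 0 0 0 0",
)

```text
time: 57.33
position: [0.5889, 0.1275, 0.1085]
tool_rot: [0.996, 0.086, -0.002, 0.0]
ft_force: [-6.7, -1.9, 2.9]
grip_width: 0.0148
grip_force: 60.4
```

move_arm(
  series="0 0 0 0 0 0;0 0 0 0 0 0;0 0 0 0 0 0;0 0 0 0 0 0;0 0 -15 0 0 0;0 0 -40 0 0 0;0 0 -80 0 0 0;0 0 -120 0 0 0",
  jaw=0.5,
)

```text
time: 58.0
position: [0.5905, 0.1277, 0.2289]
tool_rot: [0.996, 0.086, -0.001, -0.0]
ft_force: [0.4, 0.5, 0.3]
grip_width: 0.043
grip_force: 0.0
```

move_arm(
  series="-30 0 -20 0 0 0;-60 0 -40 0 0 0;-100 0 -60 0 0 0;-100 0 -60 0 0 0;-100 0 -60 0 0 0;-100 0 -60 0 0 0;-100 0 -60 0 0 0;-100 0 -60 0 0 0",
)

```text
time: 58.67
position: [0.4933, 0.1106, 0.2878]
tool_rot: [0.996, 0.086, -0.0, -0.0]
ft_force: [0.3, 0.6, 0.2]
grip_width: 0.0436
grip_force: 0.0
```

```bash
python3 - <<'E'
from h import *
st();print(robot.hand_in())
E
```

```text
t 58.67 p [493.3 110.6 287.8] 
R [[0.985, 0.171, -0.0], [0.171, -0.985, 0.0], [-0.0, -0.0, -1.0]] F [0.3 0.6 0.2] w 43.6 gf 0.0
the job is handed in; nothing more can be done
None
```

Job handed in at 58.7 s: both T-bolts are in slots 1 and 3 with straps on and pushed until the nut stalled in its notch; slot 3 was confirmed on camera, but slot 1's strap and seating only by force and pose because the 200 camera calls had run out.

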